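Find a dip probe's balance point on the edge and set its hanger there

TASK

Every dip probe is ballasted differently, so its hanger has to be set at its own balance point: push the probe by its blue tail end, a little at a time, along the channel and out over the steel edge until, let go, it only just tips and its black head comes to rest lightly on the cork. Do not let it overshoot, and leave it tipped. Then gently slide the orange hanger back along the probe until its near face stops against the edge, so that it marks the balance point; use light forces, do not lift the probe out, and leave the other things on the bench alone.

Things in the scene. Friction and masses are not known exactly. Their poses are not given: they have to be found in the camera images.
- rail: Balance rail, fixed to the bench: grey base plate 84 x 450 x 8 mm with an open-topped aluminium guide channel and, beyond its end, a cork strip. Origin: centre of the base's underside, right below the steel edge. +y is the sliding direction (out over the cork), z up. Channel from y = -215 to 0 mm, floor 33 mm above the bench, 23 mm wide, cheeks 8.5 mm thick, their tops 41 mm above the bench.
- edge (a point): Middle of the fulcrum edge: upper edge of the square end of the channel floor, 33 mm above the bench. The hanger is too wide and deep to enter the channel; it stops against the end face of floor and cheeks here.
- landing_pad: Cork strip on the base plate, 50 mm wide, from 15 to 220 mm beyond the edge; its top is 13 mm above the bench, 20 mm below the edge. Origin: centre of its underside. The probe's head drops on it when the probe tips: the probe then leans by 0.10 to 0.16 rad and its tail stands 13 to 30 mm higher.
- probe: Dip probe: loose square steel tube 20 x 20 x 320 mm, blue tail plug, black head with an 11 mm nose beyond, in the channel with 1.5 mm play each side. Origin: underside, half way along; +y to the head, +z up. 0.5 to 0.8 kg, slides under 2 to 6 N. Unknown weights in its ends: it balances anywhere within 28 mm of the origin. Starts with 85 to 100 mm past the edge.
- tail_end (a point): Centre of the flat tail end, 160 mm behind the probe's origin, 43 mm above the bench while the probe lies flat (top side 53 mm). Push here with the fingertips above the cheeks. A finger left pressed on it holds the probe by friction and hides the tipping: draw it back after each push to see. Barely past balance, the probe takes about a second to fall.
- hanger (a joint): Where the hanger is along the probe: its near face from the probe's origin, positive towards the head (m); 0.09 to 0.112 at the start. It slides with about 0.3 N of drag and stays where it is left. Pushing it may rock the probe back level for a moment; let go, the probe falls over again if it is some 2 mm or more past its balance.
- hanger_face (a point): Middle of the hanger's near (tail-side) face, at the height of the probe's underside. Hanger: orange sleeve round the probe, 4 g, with a steel eye on top; 16 mm long (from this face towards the head), 44 mm wide (12 mm out on each side of the probe), from 2.5 mm below to 24 mm above the probe's underside, the eye to 45 mm. Can be pushed by its far face with a finger either side of the probe.
- label_roll: Bystander: white roll of labels, 62 mm across, 36 mm high, behind the rail. Origin: centre of its underside.
- petri_dish: Bystander: clear dish, 55 mm across, 12 mm high, behind the rail. Origin: centre of its underside.
- vial_red: Bystander: vial with red cap, 24 mm across, 52 mm high, behind the rail. Origin: centre of its underside.
- vial_green: Bystander: vial with green cap, 24 mm across, 52 mm high, behind the rail. Origin: centre of its underside.

How it is judged:
By the outcome, as a careful person would: the job done as asked, in the order asked, and still so for the second after the job is handed in, with the robot touching nothing.
It also fails if it takes over 72 s, if anything falls off the work surface, if the arm or the gripper's body presses on something with over 40 N, if the wrist force passes 120 N, or if a joint passes its speed limit or range.

ROBOT

A 6-joint arm with a two-finger parallel gripper is mounted at the origin on a cart in front of the work surface, level with it; the furniture and walls round the work are solid. World frame = base frame: x ahead of the robot, y to its left, z up, the work surface at z = 0. Lengths are in m, angles in rad, forces in N, time in s.
With the tool pointing down it reaches from about 0.35 to 0.85 m from the base axis. Payload 8.1 kg.
Tool frame: the origin (TCP) lies where the fingers leave the gripper's body, on its centre line; the fingertips stand 84 mm ahead of it and the grasp point (between the pads) lies 65 mm ahead of it; z points along the fingers, y is the line along which they close (so a half turn about z gives the same grasp; the last joint's range is limited). The gripper opens to 93 mm and grips with 3 to 60 N. Pads are 15 mm wide; open, the fingers measure 128 mm over their backs; the gripper's body (75 mm by 188 mm) begins 65 mm behind the grasp point.
Start: joints at [-1.379, 0.13, 1.488, -0, 1.523, -0.085], TCP at [0.164, -0.577, 0.303] pointing down, gripper open.
Joint ranges: [-2.96, 2.96], [-0.89, 2.26], [0.02, 2.5], [-1.34, 4.48], [0, 2.73], [-2.66, 2.66]. Speed limits (rad/s): [2.39, 2.39, 2.79, 3.14, 3.14, 3.14].

INTERFACE

Orientations are given as a rotation vector (axis times angle).
In Python, from plant import robot gives the robot as it stands.
- The arm moves only by the shell command python3 -m jog 'ROWS' [FORCE]. ROWS is text: rows parted by semicolons, each of 5 numbers parted by spaces: the opening, from 0 (shut) to 1 (fully open), then the shift along the tool's x, y, z in m, then the turn about the tool's z in degrees. A call has 1 to 10 rows; each row shifts and turns the commanded pose from where the row before left it, along the tool's axes as they then stand; what a row does not reach is not made up. A row lasts 1/12 s, in which the tool goes at most 41.7 mm and 7.16 degrees, less where a joint would pass 70% of its speed; a pose out of reach is approached as far as the arm can. A call with a gripper value outside its range is refused whole. The fingers move at their own pace and stop on an object; FORCE is the grip in N (left out, the last holds). Time passes only in rows, so rows that do not move let the fingers close. It gives the time, the measured TCP pose, the force, the opening and the grip force at its end, in the units of the state.
- robot.read_state(): the state, without advancing time (a new reading comes with each control period).
- robot.read_camera(name): name is "side" or "top" or "wrist"; returns a dict with "color" (480x640x3 uint8, red, green, blue), "intrinsics" (3x3 intrinsics, pixels), "k1" (the pictures are not rectified: a ray, as slopes to the right and down, at radius r is drawn at 1 + k1 r^2 times it, then the intrinsics apply), "pose" (4x4, takes a point from camera to world coordinates); the wrist camera has in their place "tool_from_camera" (4x4, takes a point from camera to tool coordinates, whose origin is the TCP and whose axes are the flange's). Camera axes: x right, y down, z forward; pixel columns grow to the right and rows downward; lengths in m; the calibration is good to about 2 mm. A picture is of the moment at which its call begins: read the wrist's pose just before it. There is no depth.
- robot.close_job(): hands the job in; it is judged then, once.
The state is a dict: "t": time; "q": joint angles; "dq": joint speeds; "joint_torque": joint torques, N m; "tool_pos": TCP position; "orientation": TCP orientation; "force": force on the tool from outside, world axes, zero at the start; "wrist_torque": the same for the moment, N m; "opening": finger opening in m; "gripper_force": force on a finger pad.
Only numpy, scipy, OpenCV 4.12 (cv2) and the standard library are available. Lean on these libraries where they do the work, as an engineer would, in place of code of your own. Each camera call takes 0.05 s, during which the arm holds its last target. There are 200 camera calls.

## Working session

There is one attempt and no reset: what is moved stays moved. The work goes in short steps, Python scripts to look and compute and a shell command to move; the robot and the scene stay as the last step left them, time stands still between calls to the robot, and variables do not carry over. Pictures are saved under pics/ and viewed, at most 10 in all, crops included, and the job is handed in when it is done.

```bash
ls; mkdir -p pics
cat > h.py <<'E'
import numpy as np, cv2
from plant import robot
def save(name,fn):
    c=robot.read_camera(name); cv2.imwrite('pics/'+fn,c['color'][:,:,::-1]); return c
def pose(c,st=None):
    if 'pose' in c: return np.array(c['pose'])
    T=np.eye(4); T[:3,:3]=cv2.Rodrigues(np.array(st['orientation'],float))[0]; T[:3,3]=st['tool_pos']
    return T@np.array(c['tool_from_camera'])
def ray(c,P,uv):
    K=np.array(c['intrinsics']); n=cv2.undistortPoints(np.array([[uv]],float),K,np.array([c['k1'],0,0,0.]))[0,0]
    return P[:3,3],P[:3,:3]@np.array([n[0],n[1],1])
def atz(c,P,uv,z):
    o,d=ray(c,P,uv); return o+d*(z-o[2])/d[2]
def proj(c,P,X):
    Q=np.linalg.inv(P); x=(Q[:3,:3]@np.array(X)+Q[:3,3]); K=np.array(c['intrinsics'])
    return cv2.projectPoints(x.reshape(1,3),np.zeros(3),np.zeros(3),K,np.array([c['k1'],0,0,0.]))[0].ravel()
E
python3 - <<'E'
from h import *
for n in('top','side'):
    c=save(n,n+'0.png'); print(n,np.round(c['pose'],3).tolist(),c['intrinsics'],c['k1'])
s=robot.read_state(); print(s)
E
```

```text
pics
top [[-0.011, -0.987, 0.159, 0.418], [-1.0, 0.013, 0.012, -0.005], [-0.014, -0.159, -0.987, 0.896], [0.0, 0.0, 0.0, 1.0]] [[515.91277597   0.         325.19994051]
 [  0.         515.91277597 240.38640328]
 [  0.           0.           1.        ]] -0.15244229794172762
side [[0.893, -0.264, 0.363, 0.237], [-0.449, -0.541, 0.711, -0.6], [0.009, -0.799, -0.602, 0.566], [0.0, 0.0, 0.0, 1.0]] [[446.19351252   0.         315.29375824]
 [  0.         446.19351252 239.5347679 ]
 [  0.           0.           1.        ]] -0.059114268090085825
{'t': 0.1, 'q': array([-1.37941291e+00,  1.31083511e-01,  1.48917001e+00,  3.68246030e-06,
        1.52304192e+00, -8.53925171e-02]), 'dq': array([-1.38519022e-04, -6.02700073e-04, -2.39786119e-03, -2.41315921e-03,
       -2.49382715e-05, -2.43828987e-04]), 'joint_torque': array([-3.99477794e-04, -5.61341536e+01, -4.93095767e+01,  7.67460745e-02,
        2.90790852e-02, -8.36423624e-05]), 'tool_pos': array([ 0.1639064 , -0.5767759 ,  0.30179373]), 'orientation': array([-3.10987366e+00, -4.33137389e-01,  1.35839164e-04]), 'force': array([-0.16262753,  0.30075472,  0.14782678]), 'wrist_torque': array([0.02906202, 0.01180688, 0.01784377]), 'gripper_force': 0.0, 'opening': 0.0931545564962485}
```

View pics/top0.png

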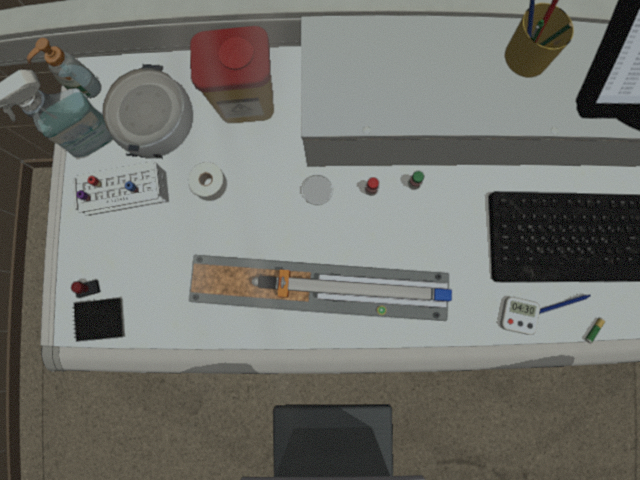

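View pics/side0.png

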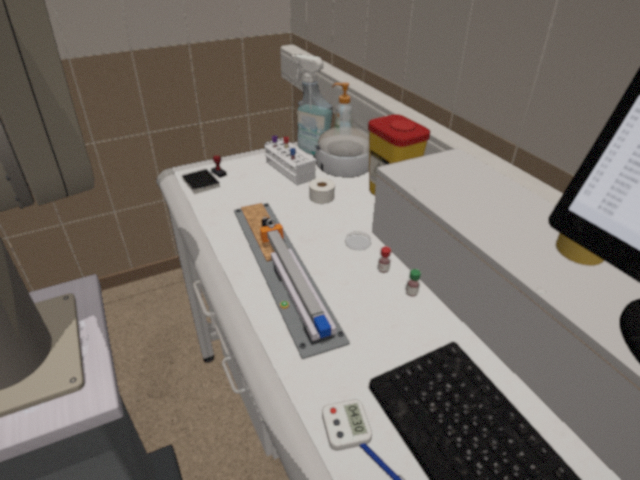

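The top picture shows the rail running along image columns 190–450, rows 256–320, with the blue tail at about (452,295), the hanger at (283,283) and the head nose at about (250,281). The bystanders are at rows 175–190. I'll enlarge it to read the corners.

Run:
```python
import cv2
a=cv2.imread('pics/top0.png')
l=cv2.resize(a[245:330,180:330],None,fx=5,fy=5,interpolation=cv2.INTER_CUBIC)[:, :750]
r=cv2.resize(a[250:330,320:470],None,fx=5,fy=5,interpolation=cv2.INTER_CUBIC)
import numpy as np
o=np.vstack([l[:300],r[:300]]) if 0 else np.vstack([cv2.resize(l,(529,300)),cv2.resize(r,(562,300))[:,:529]])
o=np.zeros((600,800,3),np.uint8)
x=cv2.resize(a[250:310,180:340],None,fx=5,fy=5,interpolation=cv2.INTER_CUBIC);y=cv2.resize(a[265:325,305:465],None,fx=5,fy=5,interpolation=cv2.INTER_CUBIC)
o[:300]=x;o[300:]=y
cv2.imwrite('pics/crop0.png',o)
```

```text
(no output)
```

View pics/crop0.png

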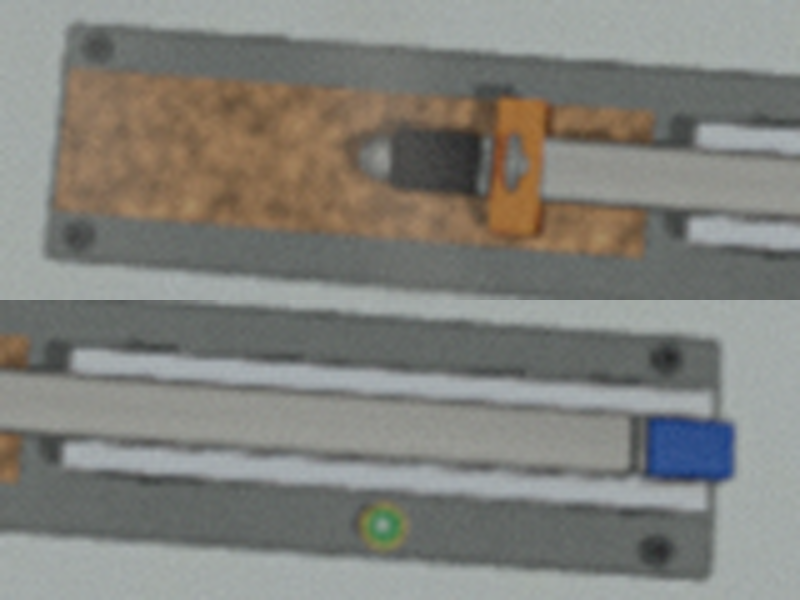

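```bash
cat > m.py <<'E'
from h import *
c=robot.read_camera('top');P=pose(c)
f=lambda u,v,z:atz(c,P,(u,v),z)
LT,LB,RT,RB=[f(*p,.008) for p in((193.6,255),(189.4,301.6),(448.6,273.4),(447,320.6))]
print(LT,LB,RT,RB,'W',np.linalg.norm(LT-LB),'L',np.linalg.norm(LT-RT))
d=(LT+LB-RT-RB)[:2];d/=np.linalg.norm(d);print('yaw of +y dir from world y',np.degrees(np.arctan2(-d[0],d[1])),d)
print('base centre',(LT+LB+RT+RB)/4)
e=(f(319.4,274.8,.041)+f(317.4,298.8,.041))/2;print('edge',e)
t=(f(452,289.2,.053)+f(451.6,301,.053))/2;print('tail',t, 'overhang',320-1000*np.dot((e-t)[:2],d))
h=(f(289.8,270,.057)+f(288.6,297.4,.057))/2;print('hangface from tail',np.dot((h-t)[:2],d),'past edge',np.dot((h-e)[:2],d))
for n,p,z in(('roll',(207,180),.036),('petri',(317,190),.012),('vr',(372,184),.052),('vg',(417,178),.052)):print(n,f(*p,z))
E
python3 m.py
```

```text
[0.53769648 0.23797235 0.008     ] [0.45599166 0.24348031 0.008     ] [ 0.49981089 -0.20733674  0.008     ] [ 0.41855029 -0.20123158  0.008     ] W 0.08189025578767244 L 0.44691778177031755
yaw of +y dir from world y -4.837701645853025 [0.08433354 0.99643758]
base centre [0.47801233 0.01822108 0.008     ]
edge [0.47768874 0.01786179 0.041     ]
tail [ 0.45986518 -0.20088047  0.053     ] overhang 100.53386018409239
hangface from tail 0.2667948211526094 past edge 0.04732868133670173
roll [0.66557419 0.21084208 0.036     ]
petri [0.65032446 0.01961268 0.012     ]
vr [ 0.64898829 -0.07448844  0.052     ]
vg [ 0.65874685 -0.15135596  0.052     ]
```

```bash
python3 -m jog '0 0 0 0 -6.94;0 0 0 0 -6.94;0 0 0 0 -6.94;0 0 0 0 -6.94;0 0 0 0 -6.94;0 0 0 0 -6.94;0 0 0 0 -6.94;0 0 0 0 -6.94;0 0 0 0 -6.94;0 0 0 0 -6.94' 10
python3 -m jog '0 0.030 0.022 0.005 0;0 0.030 0.022 0.005 0;0 0.030 0.022 0.005 0;0 0.030 0.022 0.005 0;0 0.030 0.022 0.005 0;0 0.030 0.022 0.005 0;0 0.030 0.022 0.005 0;0 0.030 0.022 0.005 0;0 0.030 0.022 0.005 0;0 0.030 0.022 0.005 0'
cat > w.py <<'E'
from h import *
import sys
s=robot.read_state();R=cv2.Rodrigues(s['orientation'])[0];p=s['tool_pos']
d=np.array([.0843,.9964]);e=np.array([.4777,.0179])
print('t',s['t'],'pos',p.round(4),'toolx yaw',np.degrees(np.arctan2(R[1,0],R[0,0])).round(2),'tilt',R[:2,2].round(4),'open',s['opening'].round(4) if hasattr(s['opening'],'round') else s['opening'],'F',s['force'].round(2))
print('rail along',np.dot(p[:2]-e,d).round(4),'across(+toolY)',np.dot(p[:2]-e,[d[1],-d[0]]).round(4),'tip z',(p[2]-.084).round(4))
E
python3 w.py
```

```text
t: 0.98
tool_pos: [0.1639, -0.577, 0.3023]
orientation: [-2.305, -2.134, -0.001]
force: [-0.3, -1.2, -0.7]
opening: 0.0307
gripper_force: 0.0
t: 1.82
tool_pos: [0.4088, -0.2947, 0.2524]
orientation: [-2.312, -2.127, -0.0]
force: [1.1, -0.3, -0.6]
opening: 0.0004
gripper_force: 0.0
t 1.8167 pos [ 0.4088 -0.2947  0.2524] toolx yaw 85.25 tilt [-0.  0.] open 0.00037048544941928373 F [ 1.07 -0.26 -0.61]
rail along -0.3173 across(+toolY) -0.0423 tip z 0.1684
```

```bash
python3 -m jog '0 0.024 0.014 0 0;0 0.024 0.014 0 0;0 0.022 0.0143 0.02 0;0 0 0 0.035 0;0 0 0 0.035 0;0 0 0 0.02 0;0 0 0 0.011 0;0 0 0 0 0;0 0 0 0 0'; python3 w.py
cat > v.py <<'E'
from h import *
import sys
n=sys.argv[1]; out=np.zeros((600,800,3),np.uint8)
a=robot.read_camera('top')['color'][:,:,::-1]; b=robot.read_camera('side')['color'][:,:,::-1]
out[:340]=cv2.resize(a[245:330,300-50:500-50],(800,340),interpolation=cv2.INTER_CUBIC) if len(sys.argv)<3 else cv2.resize(a[245:330,int(sys.argv[2]):int(sys.argv[2])+200],(800,340),interpolation=cv2.INTER_CUBIC)
out[340:,:400]=cv2.resize(b[190:190+160,200:200+246],(400,260)); cv2.imwrite('pics/'+n,out)
E
python3 v.py a1.png 280
```

```text
t: 2.57
tool_pos: [0.456, -0.2302, 0.132]
orientation: [-2.311, -2.127, 0.0]
force: [-0.3, -0.4, 0.8]
opening: 0.0006
gripper_force: 0.0
t 2.5667 pos [ 0.456  -0.2302  0.132 ] toolx yaw 85.25 tilt [-0.0004  0.0003] open 0.0006054494855675327 F [-0.28 -0.41  0.85]
rail along -0.2491 across(+toolY) -0.0007 tip z 0.048
```

View pics/a1.png

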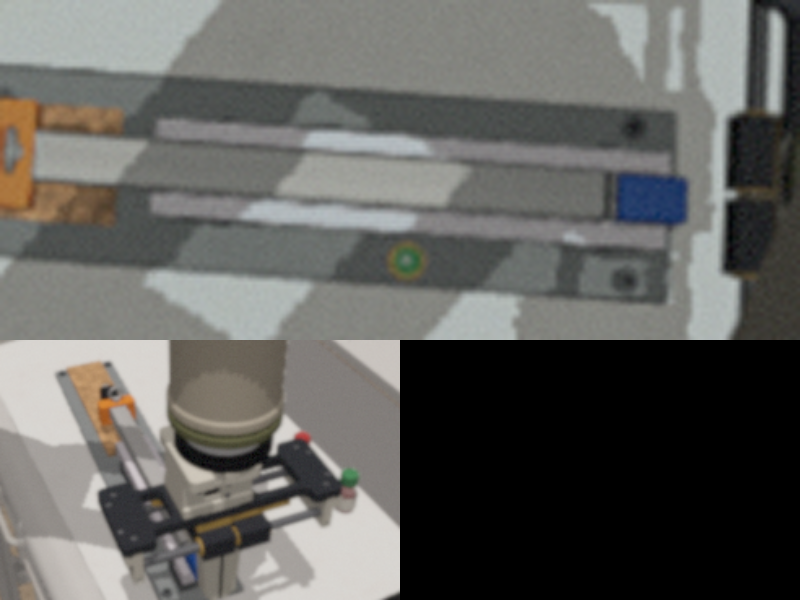

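The top crop shows the closed fingers right behind the blue tail: finger face at crop x≈727, tail at 686, about 18 mm apart and laterally centred. I'll push to just short of the earliest possible balance.

```bash
cat > k.py <<'E'
from h import *
from scipy.optimize import least_squares
def cen(c,box=None):
    hsv=cv2.cvtColor(c['color'],cv2.COLOR_RGB2HSV); m=cv2.inRange(hsv,(7,150,90),(18,255,255)); u0,u1,v0,v1=box
    m[:v0]=0;m[v1:]=0;m[:,:u0]=0;m[:,u1:]=0
    n,l,st,ce=cv2.connectedComponentsWithStats(m); i=1+st[1:,4].argmax(); return ce[i],st[i,4]
s=robot.read_state();a=robot.read_camera('top');b=robot.read_camera('side')
pa,na=cen(a,(190,330,255,310)); pb,nb=cen(b,(225,330,190,300))
A,B=pose(a),pose(b)
r=least_squares(lambda X:np.r_[proj(a,A,X)-pa,proj(b,B,X)-pb],[.49,.09,.05])
X=r.x;d=np.array([.0843,.9964]);e=np.array([.4777,.0179])
print('t',round(s['t'],2),'TCP along',np.dot(s['tool_pos'][:2]-e,d).round(4),'tipz',(s['tool_pos'][2]-.084).round(4),'F',s['force'].round(1),'| hanger along',np.dot(X[:2]-e,d).round(4),'z',X[2].round(4),'res',r.fun.round(1),na,nb,pa.round(1),pb.round(1))
E
python3 k.py
python3 -m jog '0 0.008 0 0.003 0;0 0.008 0 0 0;0 0.004 0 0 0;0 0.003 0 0 0;0 0.003 0 0 0;0 0.003 0 0 0;0 0.003 0 0 0;0 0.003 0 0 0;0 0.003 0 0 0;0 0.003 0 0 0' >/dev/null
python3 -m jog '0 0.003 0 0 0;0 0.0015 0 0 0;0 0 0 0 0'
python3 -m jog '0 -0.004 0 0 0;0 0 0 0 0' >/dev/null
python3 k.py; python3 v.py a2.png 290
```

```text
t 2.67 TCP along -0.2497 tipz 0.0498 F [-0.6  0.7  0. ] | hanger along 0.0585 z 0.0476 res [-0.4  1.3  1.6 -0.2] 188 164 [283.2 283.4] [268.2 231.7]
t: 3.85
tool_pos: [0.4599, -0.1844, 0.1289]
orientation: [-2.311, -2.128, -0.001]
force: [-0.2, -2.4, 1.8]
opening: 0.0005
gripper_force: 1.0
t 4.02 TCP along -0.2074 tipz 0.0445 F [ 0.  -0.5 -0.4] | hanger along 0.0804 z 0.049 res [-1.6  4.9  6.2 -0.7] 31 160 [271.5 273.5] [264.3 224.8]
```

View pics/a2.png

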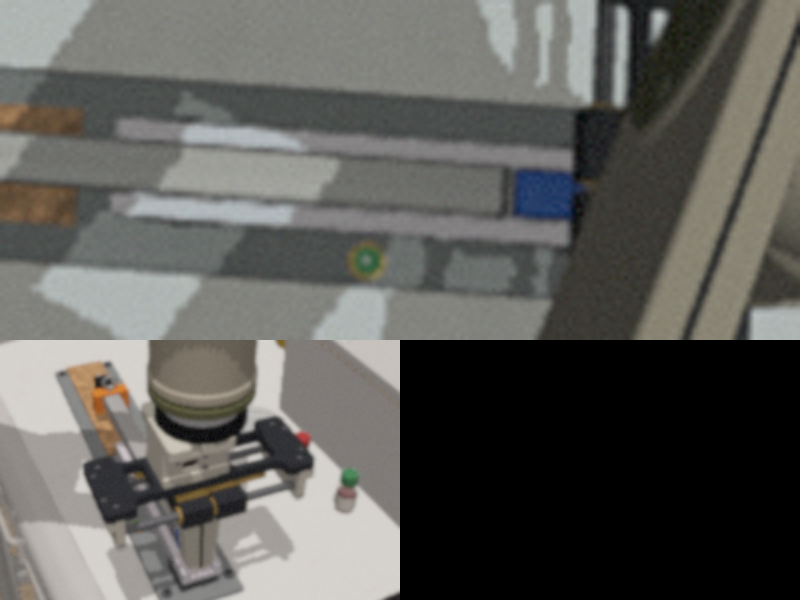

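The tail has followed the fingers (blue plug at crop x 515–575, in the channel). Now 2 mm steps, each drawn back and checked.

```bash
sed -i 's/(7,150,90),(18,255,255)/(6,165,45),(18,255,255)/' k.py
python3 -m jog '0 0.003 0 0 0;0 0.002 0 0 0;0 0.002 0 0 0;0 0.001 0 0 0;0 0 0 0 0;0 -0.004 0 0 0;0 0 0 0 0;0 0 0 0 0;0 0 0 0 0;0 0 0 0 0' |head -1; python3 k.py
python3 -m jog '0 0.004 0 0 0;0 0.001 0 0 0;0 0.001 0 0 0;0 0 0 0 0;0 -0.004 0 0 0;0 0 0 0 0;0 0 0 0 0;0 0 0 0 0;0 0 0 0 0;0 0 0 0 0'|head -1;python3 k.py
```

```text
t: 5.05
t 5.05 TCP along -0.2033 tipz 0.0447 F [-0.7  0.7  0.8] | hanger along 0.0826 z 0.0481 res [-2.4  7.5  9.5 -1.1] 1 98 [271. 272.] [259.9 225.2]
t: 5.98Traceback (most recent call last):
  File "k.py", line 8, in <module>
    pa,na=cen(a,(190,330,255,310)); pb,nb=cen(b,(225,330,190,300))
          ~~~^^^^^^^^^^^^^^^^^^^^^
  File "k.py", line 6, in cen
    n,l,st,ce=cv2.connectedComponentsWithStats(m); i=1+st[1:,4].argmax(); return ce[i],st[i,4]
                                                       ~~~~~~~~~~~~~~~^^
ValueError: attempt to get argmax of an empty sequence
```

Run:
```python
from h import *
a=save('top','t3.png');b=save('side','s3.png')
h=cv2.cvtColor(a['color'],cv2.COLOR_RGB2HSV);print(h[276,255:300:3].tolist()); 
h=cv2.cvtColor(b['color'],cv2.COLOR_RGB2HSV);print(h[224,250:280:2].tolist())
o=np.zeros((600,800,3),np.uint8)
o[:300]=cv2.resize(a['color'][250:310,200:360,::-1],(800,300),interpolation=2)
o[300:]=cv2.resize(b['color'][200:275,200:400,::-1],(800,300),interpolation=2)
cv2.imwrite('pics/a3.png',o)
```

```text
[[20, 10, 74], [23, 18, 125], [12, 115, 140], [14, 43, 113], [15, 147, 166], [13, 70, 110], [14, 33, 101], [16, 61, 112], [15, 83, 114], [15, 94, 106], [15, 101, 104], [15, 109, 115], [15, 105, 114], [15, 111, 94], [14, 114, 103]]
[[15, 107, 176], [15, 114, 170], [15, 116, 174], [13, 162, 154], [13, 197, 168], [13, 200, 161], [10, 132, 154], [12, 26, 164], [12, 15, 174], [17, 13, 171], [17, 11, 170], [13, 21, 170], [10, 104, 159], [12, 192, 155], [10, 83, 147]]
```

View pics/a3.png

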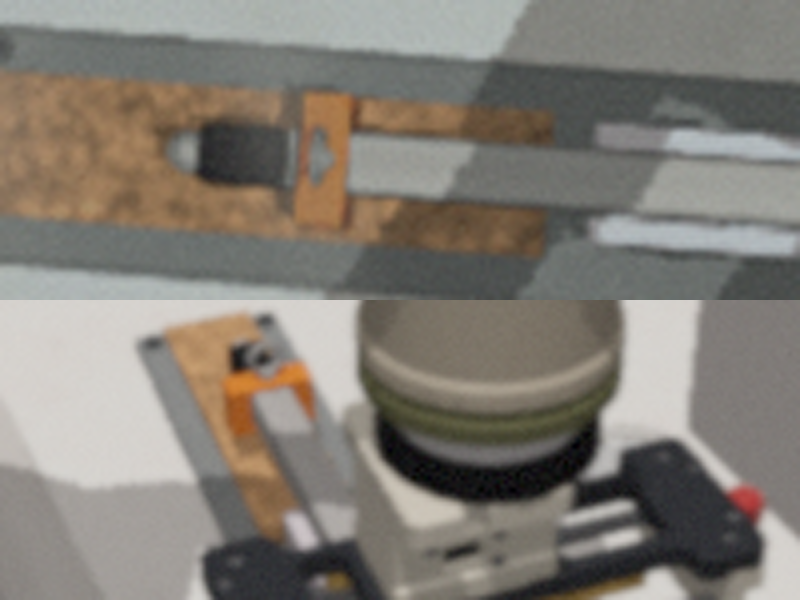

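The top crop shows nose at (165,150), hanger x 297–352; in the side crop the hanger is at (268,395). The probe still appears level. I'll fix the colour mask and go on.

```bash
python3 - <<'E'
s=open('k.py').read()
s=s.replace("hsv=cv2.cvtColor(c['color'],cv2.COLOR_RGB2HSV); m=cv2.inRange(hsv,(6,165,45),(18,255,255))","hsv=cv2.cvtColor(cv2.GaussianBlur(c['color'],(3,3),0),cv2.COLOR_RGB2HSV); m=cv2.inRange(hsv,(6,smin,45),(18,255,255))").replace("def cen(c,box=None)","def cen(c,box,smin)").replace("255,310))","255,310),128)").replace("190,300))","190,300),150)")
open('k.py','w').write(s)
E
python3 k.py
python3 -m jog '0 0.004 0 0 0;0 0.001 0 0 0;0 0.001 0 0 0;0 0 0 0 0;0 -0.004 0 0 0;0 0 0 0 0;0 0 0 0 0;0 0 0 0 0;0 0 0 0 0;0 0 0 0 0'|head -1;python3 k.py
```

```text
t 6.18 TCP along -0.2014 tipz 0.0448 F [ 0.3 -0.6 -0.6] | hanger along 0.088 z 0.0481 res [-0.1  0.3  0.4 -0. ] 58 109 [264.5 290.1] [259.4 224.6]
t: 7.12
t 7.12 TCP along -0.1993 tipz 0.0447 F [ 0.7 -0.   0.6] | hanger along 0.0902 z 0.0471 res [-0.1  0.4  0.5 -0.1] 50 110 [263.3 289.7] [259.3 224.4]
```

```bash
echo "
import sys; sys.exit(int(X[2]<.0447))" >> k.py
python3 -m jog '0 0.004 0 0 0;0 0.001 0 0 0;0 0.001 0 0 0;0 0 0 0 0;0 -0.004 0 0 0;0 0 0 0 0;0 0 0 0 0;0 0 0 0 0;0 0 0 0 0;0 0 0 0 0'|head -1;python3 k.py &&
python3 -m jog '0 0.004 0 0 0;0 0.001 0 0 0;0 0.001 0 0 0;0 0 0 0 0;0 -0.004 0 0 0;0 0 0 0 0;0 0 0 0 0;0 0 0 0 0;0 0 0 0 0;0 0 0 0 0'|head -1 &&python3 k.py &&
python3 -m jog '0 0.004 0 0 0;0 0.001 0 0 0;0 0.001 0 0 0;0 0 0 0 0;0 -0.004 0 0 0;0 0 0 0 0;0 0 0 0 0;0 0 0 0 0;0 0 0 0 0;0 0 0 0 0'|head -1 && python3 k.py
```

```text
t: 8.05
t 8.05 TCP along -0.1973 tipz 0.0447 F [-0.1  0.4 -0.1] | hanger along 0.0929 z 0.0453 res [-2.1  6.7  8.6 -1. ] 41 110 [264.8 272.9] [259.  223.6]
t: 8.98
t 8.98 TCP along -0.1953 tipz 0.0447 F [-0.5  0.1  0.1] | hanger along 0.096 z 0.0461 res [-0.1  0.2  0.3 -0. ] 45 110 [259.8 289.9] [258.6 223.3]
t: 9.92
t 9.92 TCP along -0.1933 tipz 0.0446 F [-0.6  0.1 -0. ] | hanger along 0.0981 z 0.0466 res [-0.1  0.2  0.2 -0. ] 48 108 [258.5 289.9] [258.3 222.6]
```

```bash
sed -i 's/\.0447/.0430/' k.py
python3 -m jog '0 0.004 0 0 0;0 0.001 0 0 0;0 0.001 0 0 0;0 0 0 0 0;0 -0.004 0 0 0;0 0 0 0 0;0 0 0 0 0;0 0 0 0 0;0 0 0 0 0;0 0 0 0 0'|head -1;python3 k.py &&
python3 -m jog '0 0.004 0 0 0;0 0.001 0 0 0;0 0.001 0 0 0;0 0 0 0 0;0 -0.004 0 0 0;0 0 0 0 0;0 0 0 0 0;0 0 0 0 0;0 0 0 0 0;0 0 0 0 0'|head -1 &&python3 k.py &&
python3 -m jog '0 0.004 0 0 0;0 0.001 0 0 0;0 0.001 0 0 0;0 0 0 0 0;0 -0.004 0 0 0;0 0 0 0 0;0 0 0 0 0;0 0 0 0 0;0 0 0 0 0;0 0 0 0 0'|head -1 && python3 k.py
```

```text
t: 10.85
t 10.85 TCP along -0.1913 tipz 0.0446 F [-0.5 -0.1 -0.2] | hanger along 0.1019 z 0.0449 res [ 0.1 -0.3 -0.3  0. ] 44 108 [256.2 290.6] [258.  222.2]
t: 11.78
t 11.78 TCP along -0.1894 tipz 0.0447 F [0.1 0.2 1.1] | hanger along 0.1036 z 0.0451 res [ 0.  -0.1 -0.1  0. ] 53 107 [255.3 290.1] [257.8 221.7]
t: 12.72
t 12.72 TCP along -0.1873 tipz 0.0446 F [-0.7 -0.2  0.2] | hanger along 0.1052 z 0.0446 res [-0.  0.  0. -0.] 66 110 [254.4 289.9] [257.4 221.5]
```

```bash
sed -i 's/\.0430/.0415/' k.py
python3 -m jog '0 0.004 0 0 0;0 0.001 0 0 0;0 0.001 0 0 0;0 0 0 0 0;0 -0.004 0 0 0;0 0 0 0 0;0 0 0 0 0;0 0 0 0 0;0 0 0 0 0;0 0 0 0 0'|head -1;python3 k.py &&
python3 -m jog '0 0.004 0 0 0;0 0.001 0 0 0;0 0.001 0 0 0;0 0 0 0 0;0 -0.004 0 0 0;0 0 0 0 0;0 0 0 0 0;0 0 0 0 0;0 0 0 0 0;0 0 0 0 0'|head -1 &&python3 k.py &&
python3 -m jog '0 0.004 0 0 0;0 0.001 0 0 0;0 0.001 0 0 0;0 0 0 0 0;0 -0.004 0 0 0;0 0 0 0 0;0 0 0 0 0;0 0 0 0 0;0 0 0 0 0;0 0 0 0 0'|head -1 && python3 k.py
```

```text
t: 13.65
t 13.65 TCP along -0.1853 tipz 0.0447 F [ 0.1 -0.5 -0.6] | hanger along 0.1082 z 0.0336 res [-0.  0.  0. -0.] 74 101 [253.6 290.1] [257.5 225.1]
```

It tipped (hanger 11 mm lower). I'll back off and look.

```bash
python3 -m jog '0 -0.008 0 0 0;0 -0.008 0 -0.02 0;0 0 0 -0.02 0;0 0 0 -0.02 0;0 0 0 -0.02 0;0 0 0 0 0' |head -2;python3 k.py; python3 v.py a4.png 215
```

```text
t: 14.25
tool_pos: [0.4618, -0.1844, 0.2134]Traceback (most recent call last):
  File "k.py", line 8, in <module>
    pa,na=cen(a,(190,330,255,310),128); pb,nb=cen(b,(225,330,190,300),150)
                                              ~~~^^^^^^^^^^^^^^^^^^^^^^^^^
  File "k.py", line 6, in cen
    n,l,st,ce=cv2.connectedComponentsWithStats(m); i=1+st[1:,4].argmax(); return ce[i],st[i,4]
                                                       ~~~~~~~~~~~~~~~^^
ValueError: attempt to get argmax of an empty sequence
```

View pics/a4.png

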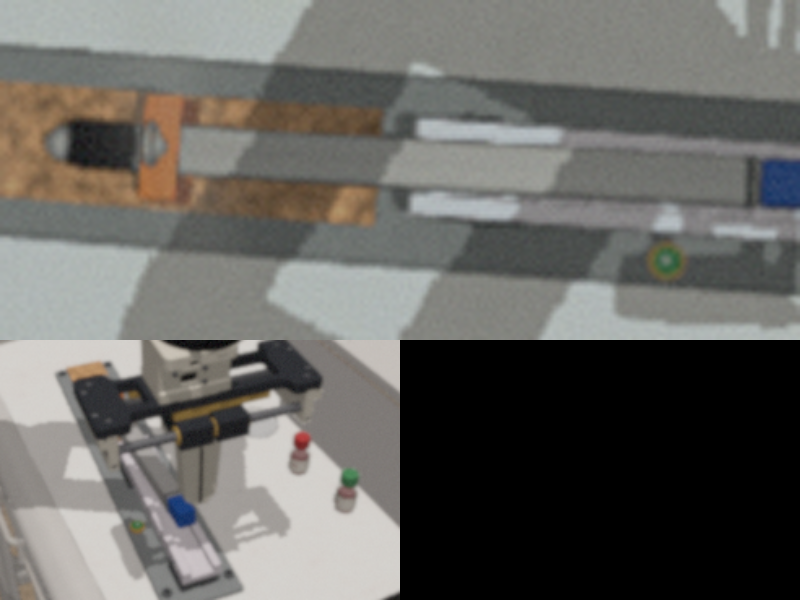

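The probe is tipped: the blue tail in the side view stands clear of the channel. In the top crop the hanger spans x 140–182 with its near-face corners at (184,97) and (178,202); the nose is at x≈45.

```bash
python3 - <<'E'
from h import *
c=robot.read_camera('top');P=pose(c);d=np.array([.0843,.9964]);n=np.array([d[1],-d[0]]);e=np.array([.4777,.0179])
def g(u,v,z):
    X=atz(c,P,(215+u/4,245+v/4),z)[:2]-e;print((u,v),'along',np.dot(X,d).round(4),'across',np.dot(X,n).round(4))
for p in((184,97),(178,202),(146,95),(139,199)):g(*p,.043)
g(45,143,.020); g(385,163,.053)
E
python3 w.py
```

```text
(184, 97) along 0.0976 across 0.0219
(178, 202) along 0.0961 across -0.0218
(146, 95) along 0.1135 across 0.0215
(139, 199) along 0.1125 across -0.0218
(45, 143) along 0.159 across -0.0002
(385, 163) along 0.0114 across -0.0
t 14.5 pos [ 0.4592 -0.1825  0.2072] toolx yaw 85.26 tilt [-0.0021  0.001 ] open 0.0002702493945877899 F [ 0.47 -0.15  0.33]
rail along -0.2013 across(+toolY) -0.0016 tip z 0.1232
```

```bash
python3 -m jog '0.34 0.025 0.0016 0 0;0.34 0.035 0 0 0;0.34 0.035 0 0 0;0.34 0.035 0 0 0;0.34 0.035 0 0 0;0.34 0.035 0 0 0;0.34 0.035 0 0 0;0.34 0.035 0 0 0;0.34 0.035 0 0 0;0.34 0.026 0 0 0' >/dev/null; python3 -m jog '0.34 0 0 0 0;0.34 0 0 0 0;0.34 0 0 0 0' >/dev/null; python3 w.py
python3 - <<'E'
from h import *
s=robot.read_state();c=save('wrist','w5.png');P=pose(c,s)
print(proj(c,P,[.4872,.1303,.043]),proj(c,P,[.4777+.0843*.159,.0179+.9964*.159,.02]))
E
```

```text
t 15.5833 pos [0.4882 0.1465 0.2076] toolx yaw 85.3 tilt [-0.0021 -0.0009] open 0.031697070184299334 F [0.58 0.5  0.15]
rail along 0.129 across(+toolY) -0.0003 tip z 0.1236
[319.21068713 271.29379151] [319.49579639 196.55831756]
```

View pics/w5.png

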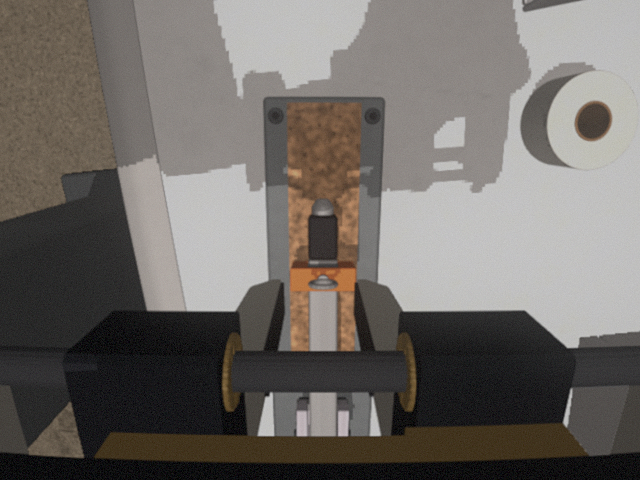

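The wrist view shows the hanger at rows 262–290, columns 290–357, head centred at column 322 and the nose at row 199, with the finger pair centred to about 1–2 mm. I'll descend slightly farther out for margin.

```bash
python3 -m jog '0.34 0.007 0.0007 0 0;0.34 0 0 0.03 0;0.34 0 0 0.03 0;0.34 0 0 0.02 0;0.34 0 0 0.012 0;0.34 0 0 0.006 0;0.34 0 0 0 0;0.34 0 0 0 0' >/dev/null; python3 w.py
python3 -c "
from h import *
s=robot.read_state();save('wrist','w6.png');c=save('side','s6.png')
a=cv2.imread('pics/w6.png');b=cv2.imread('pics/s6.png')
o=np.zeros((600,800,3),np.uint8);o[:,:440]=cv2.resize(a[150:450,210:430],(440,600));o[:360,440:]=cv2.resize(b[170:350,200:380],(360,360))
cv2.imwrite('pics/a6.png',o)"
```

```text
t 16.3 pos [0.4908 0.1538 0.1116] toolx yaw 85.23 tilt [0.001  0.0002] open 0.0315454976237371 F [ 0.24 -0.4   0.59]
rail along 0.1365 across(+toolY) 0.0016 tip z 0.0276
```

View pics/a6.png

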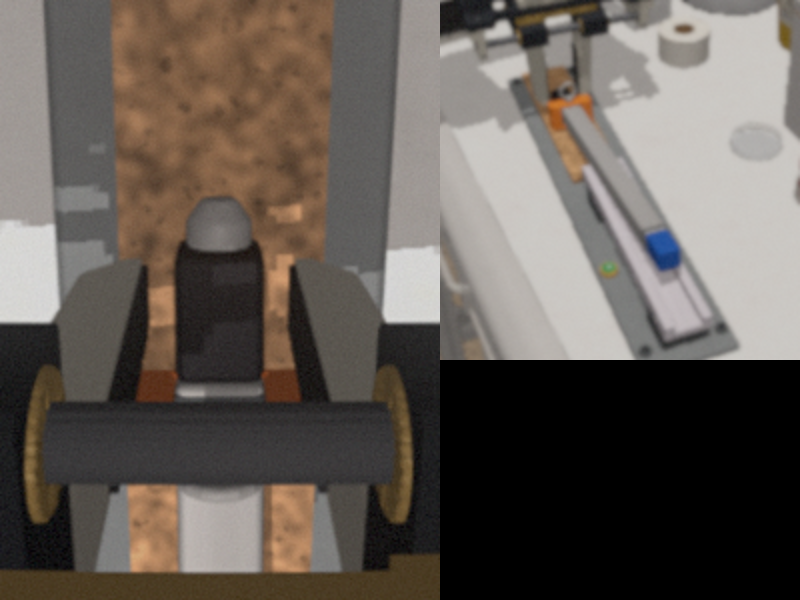

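The fingers straddle the head centred (inner edges 147/292, head 178–262), and the probe is tipped with the blue tail up. Now the slow slide back.

```bash
python3 -m jog '0.34 -0.004 0 0 0;0.34 -0.004 0 0 0;0.34 -0.003 0 0 0;0.34 -0.002 0 0 0;0.34 -0.002 0 0 0;0.34 -0.002 0 0 0;0.34 -0.003 0 0 0;0.34 -0.003 0 0 0;0.34 -0.003 0 0 0;0.34 -0.003 0 0 0'
python3 -m jog '0.34 -0.003 0 0 0;0.34 -0.003 0 0 0;0.34 -0.003 0 0 0;0.34 -0.003 0 0 0;0.34 -0.003 0 0 0;0.34 -0.003 0 0 0;0.34 -0.003 0 0 0;0.34 -0.003 0 0 0;0.34 -0.003 0 0 0;0.34 -0.003 0 0 0'; python3 w.py; python3 v.py a7.png 215
```

```text
t: 17.23
tool_pos: [0.4877, 0.1247, 0.1107]
orientation: [-2.311, -2.128, 0.0]
force: [0.1, 0.4, 0.3]
opening: 0.0318
gripper_force: 0.2
t: 18.07
tool_pos: [0.4852, 0.0948, 0.1108]
orientation: [2.311, 2.128, 0.0]
force: [-0.4, 0.0, 0.4]
opening: 0.0316
gripper_force: 0.2
t 18.0667 pos [0.4852 0.0948 0.1108] toolx yaw 85.26 tilt [0.0001 0.    ] open 0.03155961612239866 F [-0.36  0.02  0.38]
rail along 0.0773 across(+toolY) 0.001 tip z 0.0268
```

View pics/a7.png

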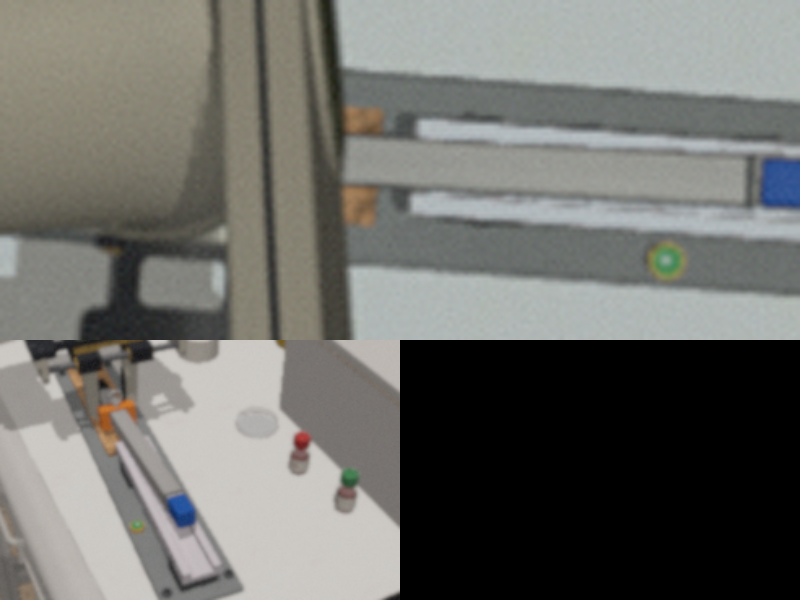

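The hanger is following the fingers (side crop around (118,412)), the probe is still tipped and the tail has not moved (blue starts at crop x≈760, as before).

```bash
cat > q.py <<'E'
from h import *
s=robot.read_state();b=robot.read_camera('side');B=pose(b)
h=cv2.cvtColor(cv2.GaussianBlur(b['color'],(3,3),0),cv2.COLOR_RGB2HSV)
def comp(lo,hi,box):
    m=cv2.inRange(h,lo,hi);u0,u1,v0,v1=box;k=np.zeros_like(m);k[v0:v1,u0:u1]=m[v0:v1,u0:u1]
    n,l,st,ce=cv2.connectedComponentsWithStats(k)
    return (ce[1+st[1:,4].argmax()].round(1),st[1:,4].max()) if n>1 else None
d=np.array([.0843,.9964]);e=np.array([.4777,.0179])
print('t',round(s['t'],2),'along',np.dot(s['tool_pos'][:2]-e,d).round(4),'F',s['force'].round(1),'orange',comp((6,150,45),(18,255,255),(225,340,190,310)),'blue tail',comp((105,150,30),(125,255,255),(270,360,270,350)))
E
python3 q.py
python3 -m jog '0.34 -0.003 0 0 0;0.34 -0.003 0 0 0;0.34 -0.003 0 0 0;0.34 -0.003 0 0 0;0.34 -0.003 0 0 0;0.34 -0.003 0 0 0;0.34 -0.003 0 0 0;0.34 -0.003 0 0 0;0.34 -0.003 0 0 0;0.34 -0.003 0 0 0' >/dev/null; python3 q.py
python3 -m jog '0.34 -0.003 0 0 0;0.34 -0.003 0 0 0;0.34 -0.003 0 0 0;0.34 -0.002 0 0 0;0.34 -0.002 0 0 0;0.34 0 0 0 0' >/dev/null; python3 q.py
```

```text
t 18.17 along 0.0771 F [-0.  -0.8  0.3] orange (array([264.4, 237.3]), np.int32(107)) blue tail (array([311.3, 294.6]), np.int32(196))
t 19.05 along 0.0472 F [ 0.2  1.  -0.9] orange (array([268.6, 243.8]), np.int32(109)) blue tail (array([311.3, 294.6]), np.int32(197))
t 19.6 along 0.0342 F [-0.6 -0.2  0.9] orange (array([270.6, 245.3]), np.int32(87)) blue tail (array([311.2, 294.5]), np.int32(196))
```

```bash
python3 -m jog '0.34 -0.001 0 0 0;0.34 -0.001 0 0 0;0.34 -0.001 0 0 0;0.34 -0.001 0 0 0;0.34 -0.001 0 0 0;0.34 -0.001 0 0 0;0.34 0 0 0 0' >/dev/null; python3 q.py
python3 -m jog '0.34 -0.001 0 0 0;0.34 0 0 0 0' >/dev/null; python3 q.py
python3 -m jog '0.34 -0.001 0 0 0;0.34 0 0 0 0' >/dev/null; python3 q.py
```

```text
t 20.23 along 0.0285 F [-0.1  0.3  0.1] orange (array([271.5, 245.2]), np.int32(77)) blue tail (array([311.2, 299.1]), np.int32(191))
t 20.45 along 0.0273 F [ 0.1 -0.1 -0.5] orange (array([277.9, 243.5]), np.int32(138)) blue tail (array([311.6, 304.5]), np.int32(179))
t 20.67 along 0.0266 F [ 0.4  2.  -1.9] orange (array([277.9, 243.6]), np.int32(140)) blue tail (array([311.6, 304.9]), np.int32(176))
```

```bash
python3 -m jog '0.34 -0.001 0 0 0;0.34 0 0 0 0' >/dev/null; python3 q.py
python3 -m jog '0.34 -0.001 0 0 0;0.34 0 0 0 0' >/dev/null; python3 q.py
```

```text
t 20.88 along 0.0263 F [-0.3  6.6  1.7] orange (array([278.1, 243.5]), np.int32(143)) blue tail (array([311., 305.]), np.int32(175))
t 21.1 along 0.0261 F [ 1.3 11.4  0.8] orange (array([278.1, 243.5]), np.int32(143)) blue tail (array([311. , 304.9]), np.int32(174))
```

The hanger is against its stop (force rising) and the probe has rocked level. I'll release it and watch.

```bash
python3 -m jog '0.34 0.004 0 0 0;0.34 0.004 0 0 0;0.34 0.004 0 0 0;0.34 0 0 0 0' >/dev/null; python3 q.py;python3 -m jog '0.34 0.004 0 0 0;0.34 0.004 0 0 0;0.34 0.004 0 0 0;0.34 0.004 0 0 0;0.34 0 0 0 0;0.34 0 0 0 0;0.34 0 0 0 0;0.34 0 0 0 0' >/dev/null; python3 q.py;python3 -m jog '0.34 0 0 0 0;0.34 0 0 0 0;0.34 0 0 0 0;0.34 0 0 0 0;0.34 0 0 0 0;0.34 0 0 0 0'>/dev/null; python3 q.py
```

```text
t 21.48 along 0.037 F [ 0.5 -0.6 -0.1] orange (array([277.2, 243.9]), np.int32(135)) blue tail (array([310.8, 301.2]), np.int32(183))
t 22.2 along 0.0525 F [-0.1 -0.  -0.9] orange (array([270.7, 245.5]), np.int32(85)) blue tail (array([310.6, 294.6]), np.int32(194))
t 22.75 along 0.0525 F [ 0.2  0.3 -0.1] orange (array([270.7, 245.5]), np.int32(85)) blue tail (array([310.6, 294.6]), np.int32(193))
```

The probe fell over again and is tipped (blue tail back at row 294.6). I'll rise and measure the hanger against the edge with the wrist camera.

```bash
python3 -m jog '0.34 0 0 -0.01 0;0.34 0 0 -0.03 0;0.34 0 0 -0.03 0;0.34 0 0 -0.03 0;0.34 -0.02 0 -0.02 0;0.34 -0.02 0 0 0;0.34 -0.012 0 0 0;0.34 0 0 0 0;0.34 0 0 0 0;0.34 0 0 0 0' >/dev/null; python3 w.py
python3 - <<'E'
from h import *
s=robot.read_state();c=save('wrist','w8.png');P=pose(c,s)
d=np.array([.0843,.9964]);n=np.array([d[1],-d[0]]);e=np.array([.4777,.0179])
W=lambda a,x,z:np.r_[e+a*d+x*n,z]
# rectify to rail plane z=.045: rows along (1mm/px x4), across -40..40
def rect(z,a0=-.06,a1=.08,k=.0005):
    A=np.arange(a1,a0,-k);X=np.arange(-.035,.035,k)
    pts=np.array([[proj(c,P,W(a,x,z)) for x in X] for a in A]).astype(np.float32)
    return cv2.remap(c['color'],pts[...,0],pts[...,1],1),A,X
im,A,X=rect(.041); np.save('r.npy',im)
for x in (-.0195,-.016,-.013,.013,.016,.0195):
    j=np.abs(X-x).argmin(); print('across',x)
    print([ (int(A[i]*1000),)+tuple(int(v) for v in im[i,j-1:j+2].mean(0)) for i in range(60,180,4)])
E
```

```text
t 23.6333 pos [0.4788 0.0188 0.2308] toolx yaw 85.24 tilt [-0.0001  0.0004] open 0.03187519238070027 F [ 0.42  0.07 -0.18]
rail along 0.001 across(+toolY) 0.001 tip z 0.1468
across -0.0195
[(49, 122, 95, 76), (47, 126, 99, 80), (45, 166, 133, 102), (43, 174, 139, 106), (41, 151, 116, 90), (39, 154, 120, 93), (37, 172, 132, 101), (35, 164, 126, 97), (33, 145, 112, 89), (31, 143, 113, 88), (29, 132, 103, 83), (27, 144, 112, 87), (25, 173, 131, 101), (23, 160, 123, 95), (21, 137, 117, 105), (19, 116, 116, 113), (17, 130, 99, 85), (15, 170, 113, 73), (13, 169, 111, 71), (11, 170, 114, 76), (9, 171, 114, 76), (7, 171, 113, 74), (5, 169, 110, 70), (3, 173, 114, 74), (1, 169, 109, 70), (0, 116, 110, 106), (-2, 112, 111, 110), (-4, 111, 111, 109), (-6, 112, 112, 110), (-8, 114, 112, 111)]
across -0.016
[(49, 103, 79, 62), (47, 108, 82, 62), (45, 167, 126, 94), (43, 174, 133, 99), (41, 160, 119, 89), (39, 153, 115, 86), (37, 178, 139, 103), (35, 182, 152, 112), (33, 183, 144, 105), (31, 172, 129, 96), (29, 140, 106, 79), (27, 124, 95, 72), (25, 134, 102, 78), (23, 128, 97, 73), (21, 116, 102,
[... 1967 characters left out ...]
 (0, 181, 171, 174), (-2, 189, 186, 190), (-4, 187, 184, 189), (-6, 186, 184, 188), (-8, 188, 185, 189)]
across 0.0195
[(49, 117, 88, 66), (47, 110, 84, 63), (45, 106, 80, 61), (43, 109, 84, 63), (41, 142, 107, 80), (39, 146, 109, 80), (37, 121, 93, 70), (35, 104, 80, 61), (33, 105, 80, 61), (31, 118, 88, 68), (29, 105, 80, 62), (27, 100, 75, 58), (25, 102, 79, 63), (23, 92, 72, 57), (21, 88, 78, 70), (19, 83, 76, 71), (17, 128, 74, 49), (15, 182, 120, 71), (13, 182, 120, 71), (11, 182, 120, 71), (9, 182, 119, 70), (7, 181, 117, 69), (5, 179, 118, 68), (3, 181, 118, 70), (1, 176, 113, 62), (0, 180, 166, 167), (-2, 187, 181, 183), (-4, 188, 180, 183), (-6, 187, 179, 183), (-8, 188, 180, 184)]
```

The hanger's near face meets both cheek ends (orange turns to aluminium at 0–1 mm) and spans 0–16 mm past the edge. One last check that it is still tipped, then I'll hand in.

```bash
python3 -m jog '0.34 0 0 -0.03 0;0.34 0 0 -0.03 0;0.34 0 0 0 0;0.34 0 0 0 0' |head -2; python3 q.py; python3 -c "
from plant import robot; print(robot.close_job())"
```

```text
t: 24.02
tool_pos: [0.4799, 0.019, 0.2928]
t 24.02 along 0.0013 F [ 0.2 -0.  -0.6] orange (array([270.8, 245.4]), np.int32(83)) blue tail (array([310.6, 294.7]), np.int32(194))
the job is handed in; nothing more can be done
None
```

The job is handed in after about 24 s: the probe was pushed in 2 mm steps until it just tipped and is still tipped, with the hanger's near face flush against the edge, though the last two small pushes pressed the hanger against its stop with up to 11 N and rocked the probe level until I let go.

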